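# Lock the circuit board into its holder

## Robot

A 6-joint arm with a two-finger parallel gripper is mounted at the origin on a cart in front of the work surface, level with it; the furniture and walls round the work are solid. World frame = base frame: x ahead of the robot, y to its left, z up, the work surface at z = 0. Lengths are in mm, angles in rad, forces in N, time in s.
With the tool pointing down it reaches from about 300 to 775 mm from the base axis. Payload 14.6 kg.
Tool frame: the origin (TCP) lies between the finger pads; the fingertips stand 25 mm ahead of it and the grasp point (between the pads) lies 6 mm ahead of it; z points along the fingers, y is the line along which they close (so a half turn about z gives the same grasp; the last joint's range is limited). The gripper opens to 94 mm and grips with 3 to 60 N. Pads are 16 mm wide; open, the fingers measure 119 mm over their backs; the gripper's body (75 mm by 177 mm) begins 78 mm behind the grasp point.
Start: joints at [-1.382, 0.3, 1.521, -0, 1.321, -0.067], TCP at [139.154, -532.095, 230.446] pointing down, gripper open.
Joint ranges: [-3.03, 3.03], [-0.79, 2.21], [0.23, 2.52], [-1.04, 4.18], [0, 3.07], [-2.55, 2.55]. Speed limits (rad/s): [2.22, 2.22, 2.57, 3.14, 3.14, 3.14].

## Interface

Orientations are given as [roll, pitch, yaw] about the fixed x, y, z axes, in that order (R = Rz(yaw) Ry(pitch) Rx(roll)).
In Python, from cell import manip gives the robot as it stands. The module is installed in compiled form; this text tells all that it offers.
- The arm moves only by the tool step_arm, never from a script. Its argument "series" is one flat list of numbers, 5 for each row, row after row: the shift along the world's x, y, z in mm, then the turn about the world's z in rad, then the closure, from 0 (fully open) to 1 (shut). In form: [dx, dy, dz, spin, jaw, dx, dy, dz, spin, jaw, ...]. A call has 1 to 20 rows; each row shifts and turns the commanded pose from where the row before left it; what a row does not reach is not made up. A row lasts 1/8 s, in which the tool goes at most 62.5 mm and 10.7 degrees, less where a joint would pass 70% of its speed; a pose out of reach is approached as far as the arm can. A call is refused whole if a number of a shift passes 62.5 or a number of a turn 0.188, either way. A call with a gripper value outside its range is refused whole. The fingers move at their own pace and stop on an object; "squeeze" is the grip in N (left out, the last holds). Time passes only in rows, so rows that do not move let the fingers close. It gives the time, the measured TCP pose, the force, the opening and the grip force at its end, in the units of the state.
- manip.read_state(): the state, without advancing time (a new reading comes with each control period).
- manip.camera(name): name is "scene" or "top"; returns (picture, depth): 384x512x3 uint8, blue, green, red; 384x512 float32, mm along the optical axis (not along the pixel's ray), 0 where there is no reading.
- manip.camera_info(name): a dict with "fovy" (degrees; the focal length in pixels is half the picture's height over the tangent of half this angle, whatever the lens; pixels are square), "cx", "cy" (the principal point, pixels), "k1" (the pictures are not rectified: a ray, as slopes to the right and down, at radius r is drawn at 1 + k1 r^2 times it, then the intrinsics apply), "eye" and "orientation" of the camera in the world. Camera axes: x right, y down, z forward; pixel columns grow to the right and rows downward; lengths in mm; the calibration is good to about 2 mm. A picture is of the moment at which its call begins. camera_info takes no time and is no camera call.
- manip.sign_off(): hands the job in; it is judged then, once.
The state is a dict: "clock": time; "joints": joint angles; "qd": joint speeds; "effort": joint torques, N m; "eef_pos": TCP position; "eef_rot": TCP orientation; "wrist_force": force on the tool from outside, world axes, zero at the start; "moment": the same for the moment, N m; "finger_gap": finger opening in mm; "finger_force": force on a finger pad.
Only numpy, scipy, OpenCV 4.12 (cv2) and the standard library are available. Lean on these libraries where they do the work, as an engineer would, in place of code of your own. Each camera call takes 0.05 s, during which the arm holds its last target. There are 200 camera calls.

## Task

One of the two board holders on the bench has a circuit board in its nest. Slide that holder's lock, the carriage with the upright black grip, towards the board until it is fully home against its end stop, so that the steel tongue reaches over the board, and let go. Leave the board lying in its nest and do not shift the lock of the empty holder.

Things in the scene. Friction and masses are not known exactly. Their poses are not given: they have to be found in the camera images.
- lock (a joint): travel in m of the lock on the holder with the board: 0 fully back, 0.060 against its end stop, tongue over the board; starts at 0 to 0.015. Slides level with about 2 N of friction, stays where left, no spring or catch. The holder is a fixed aluminium plate 90 mm (across) x 160 mm (along the slide), top 12 mm above the bench; its rails and stop blocks reach 26 mm
- lock_grip (a point): top centre of that lock's upright black grip, 63 mm above the bench, moving with it. z up, +y = sliding direction, to board and stop. Grip: 24 mm along x, 16 mm along y, 36 mm high, on a grey carriage 44 x 26 mm, top 27 mm above the bench; a steel tongue (top 26.5 mm) reaches 41 mm from the grip's axis to +y. Take it across x from above, fingertips at least 30 mm above the bench
- spare_lock_grip (a point): the same point, with the same axes and sizes, on the lock of the other, empty holder, which is of the same make; this lock must stay where it is
- board: loose green circuit board with white connectors, 34 x 62 x 8 mm, origin at the centre of its underside, y along the 62 mm. Lies in the holder's nest on the 12 mm plate, inside walls 5 mm high with 2 mm of play, long side across the slide; its centre is 105 mm ahead (+y) of the lock grip when the lock is fully back, 45 mm when home
Mind the look-alikes: they are no part of the job. Leave any brown or orange look-alike of the board alone.

How it is judged:
By the outcome, as a careful person would: the job done as asked, in the order asked, and still so for the second after the job is handed in, with the robot touching nothing.
It also fails if it takes over 26 s, if anything falls off the work surface, if the arm or the gripper's body presses on something with over 40 N, if the wrist force passes 120 N, or if a joint passes its speed limit or range.

## Working session

There is one attempt and no reset: what is moved stays moved. The work goes in short steps, Python scripts to look and compute and a tool call to move; the robot and the scene stay as the last step left them, time stands still between calls to the robot, and variables do not carry over. Pictures are saved under pics/ and viewed, at most 10 in all, crops included, and the job is handed in when it is done.

Besides the shell and the picture viewer there is one more tool, called after ">>>" as name(argument=value, ...) on one line, values as JSON. step_arm: Moves the arm, as the interface text tells. Its arguments: {"type":"object","properties":{"series":{"type":"array"},"squeeze":{"type":"number"}},"required":["series"]}

```bash
mkdir -p pics; cat > h.py <<'E'
import numpy as np,cv2
from cell import manip
from scipy.spatial.transform import Rotation as R
def shot(n):
    im,d=manip.camera(n); np.savez(f'{n}.npz',im=im,d=d); return im,d
def pts(n,uv,d=None,z=None):
    i=manip.camera_info(n); uv=np.atleast_2d(np.array(uv,float)); f=192/np.tan(np.radians(i['fovy']/2))
    s=(uv-[i['cx'],i['cy']])/f; u=s.copy()
    for _ in range(20): u=s/(1+i['k1']*(u**2).sum(1,keepdims=True))
    o=np.array(i['orientation'],float); M=o if o.shape==(3,3) else R.from_euler('xyz',o).as_matrix()
    r=np.c_[u,np.ones(len(u))]@M.T; e=np.array(i['eye'])
    k=np.asarray(d,float).reshape(-1,1) if d is not None else ((z-e[2])/r[:,2])[:,None]
    return e+k*r
E
python3 - <<'E'
from h import *
for n in('scene','top'):
    im,d=shot(n); cv2.imwrite(f'pics/{n}0.png',cv2.resize(im,(800,600))); print(manip.camera_info(n))
print(manip.read_state())
E
```

```text
{'fovy': 49.49126435788418, 'cx': 251.6065268357497, 'cy': 196.24474865884358, 'k1': -0.13983552851720477, 'eye': array([129.23344336, 665.01622501, 542.79563084]), 'orientation': array([-2.13329539,  0.01654931, -2.62410337])}
{'fovy': 44.02589311121966, 'cx': 247.30299183968197, 'cy': 194.00902516722942, 'k1': -0.16464335020948942, 'eye': array([4.36117526e+02, 1.06265155e+00, 1.25473331e+03]), 'orientation': array([-3.09390218,  0.00333111, -1.56736869])}
{'clock': 0.1, 'joints': array([-1.38162336e+00,  3.00388113e-01,  1.52150294e+00, -2.77662565e-05,
        1.32070325e+00, -6.65760712e-02]), 'qd': array([ 9.91684511e-04, -1.96895243e-03, -2.13423790e-03, -1.50499743e-03,
       -2.19418275e-04,  4.46390468e-05]), 'effort': array([ 1.95968700e-03, -5.32639182e+01, -3.53283870e+01,  7.09218532e-02,
        2.34642229e-02, -6.30741829e-05]), 'eef_pos': array([ 139.09838068, -531.90775213,  229.96489489]), 'eef_rot': array([-3.14059143e+00, -3.98009106e-05,  2.55755903e-01]), 'wrist_force': array([ 0.48426878, -0.71329074,  0.25134913]), 'moment': array([ 0.00586125,  0.0257695 , -0.05454463]), 'finger_force': 0.0, 'finger_gap': 94.00842866795459}
```

View pics/top0.png

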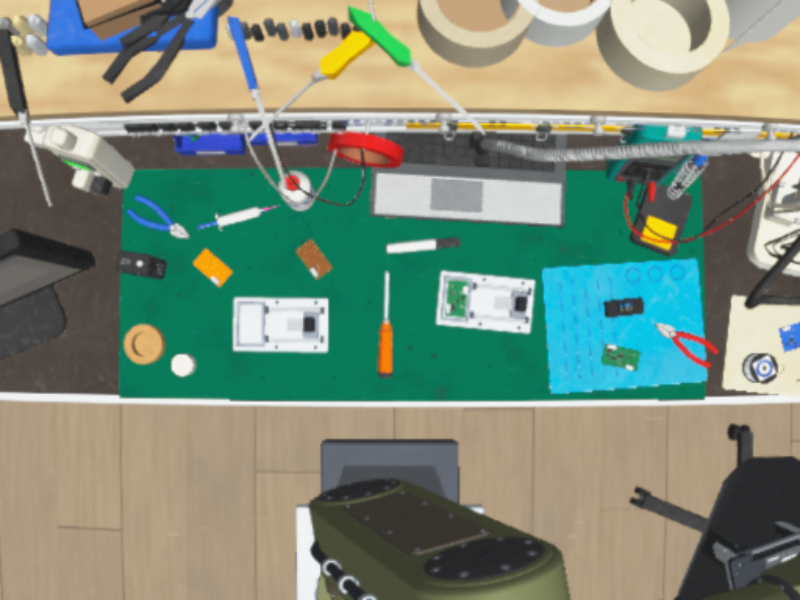

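View pics/scene0.png

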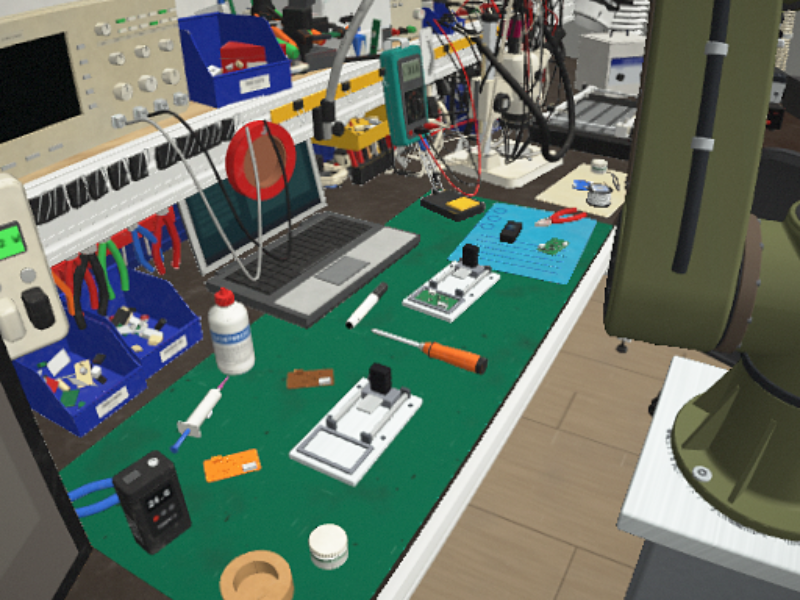

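The top view shows the holder with the green board at (485,302), its black grip at (521,300) and the board at (456,297). The empty holder is at (280,325). The scene view confirms this, and nothing stands tall beside the grip.

```bash
python3 - <<'E'
from h import *
f=np.load('top.npz'); im,d=f['im'],f['d']
x0,y0,x1,y1=268,165,356,222
c=im[y0:y1,x0:x1]; cv2.imwrite('pics/crop.png',cv2.resize(c,None,fx=9,fy=9,interpolation=cv2.INTER_NEAREST))
vv,uu=np.mgrid[y0:y1,x0:x1]; P=pts('top',np.c_[uu.ravel(),vv.ravel()],d[y0:y1,x0:x1].ravel())
hsv=cv2.cvtColor(c,cv2.COLOR_BGR2HSV).reshape(-1,3); z=P[:,2]
U=np.c_[uu.ravel(),vv.ravel()]
print('bench z',np.median(z[(hsv[:,1]>150)]))
g=z>50; print('grip',g.sum(),P[g].mean(0),P[g].min(0),P[g].max(0))
w=((hsv[:,1]<60)&(hsv[:,2]>120)).reshape(c.shape[:2]).astype('uint8')
w=cv2.morphologyEx(w,cv2.MORPH_CLOSE,np.ones((9,9)))
cn=max(cv2.findContours(w,0,2)[0],key=cv2.contourArea).reshape(-1,2)+[x0,y0]
Q=pts('top',cn,z=12)
r=cv2.minAreaRect(Q[:,:2].astype('float32')); print('plate',r,cv2.boxPoints(r))
b=(hsv[:,0]>40)&(hsv[:,0]<85)&(hsv[:,1]>80)&(U[:,0]>282)&(U[:,0]<302)&(U[:,1]>176)&(U[:,1]<206)
Bp=pts('top',U[b],z=15); rb=cv2.minAreaRect(Bp[:,:2].astype('float32'));print('board',b.sum(),rb)
dk=(hsv[:,2]<60)&(U[:,0]>315); Dp=pts('top',U[dk],z=63);print('dark',dk.sum(),cv2.minAreaRect(Dp[:,:2].astype('float32')),U[dk].min(0),U[dk].max(0))
# scene view grip
f=np.load('scene.npz'); im,d=f['im'],f['d']
h=cv2.cvtColor(im,cv2.COLOR_BGR2HSV); m=np.zeros(d.shape,bool); m[150:175,290:312]=h[150:175,290:312,2]<60
v,u=np.nonzero(m); S=pts('scene',np.c_[u,v],d[m]); print('scene grip',len(S),u.min(),u.max(),v.min(),v.max()); k=S[:,2]>56; print(np.median(S[k],0),S[k].min(0),S[k].max(0))
cv2.imwrite('pics/crop2.png',cv2.resize(im[140:210,250:325],None,fx=8,fy=8,interpolation=cv2.INTER_NEAREST))
E
```

```text
bench z -1.0615337228578028
grip 75 [ 481.54575436 -167.28325919  315.48189061] [ 436.11752608 -222.37107112   52.44164227] [5.04180156e+02 1.06265155e+00 1.25473331e+03]
plate ((498.86065673828125, -160.06539916992188), (161.7340545654297, 91.63884735107422), 84.42909240722656) [[ 445.4073   -236.10243 ]
 [ 536.6133   -244.99852 ]
 [ 552.314     -84.028366]
 [ 461.10803   -75.13228 ]]
board 221 ((504.15777587890625, -110.70489501953125), (30.767410278320312, 58.362152099609375), 86.87883758544922)
dark 28 ((493.69012451171875, -209.83856201171875), (12.754417419433594, 15.22387409210205), 89.72209167480469) [330 191] [335 197]
scene grip 136 294 311 156 171
[ 492.50291813 -208.30931767   61.83696016] [ 482.7225052  -219.56942089   56.22311732] [ 504.48503372 -203.18862304   63.93112311]
```

View pics/crop.png

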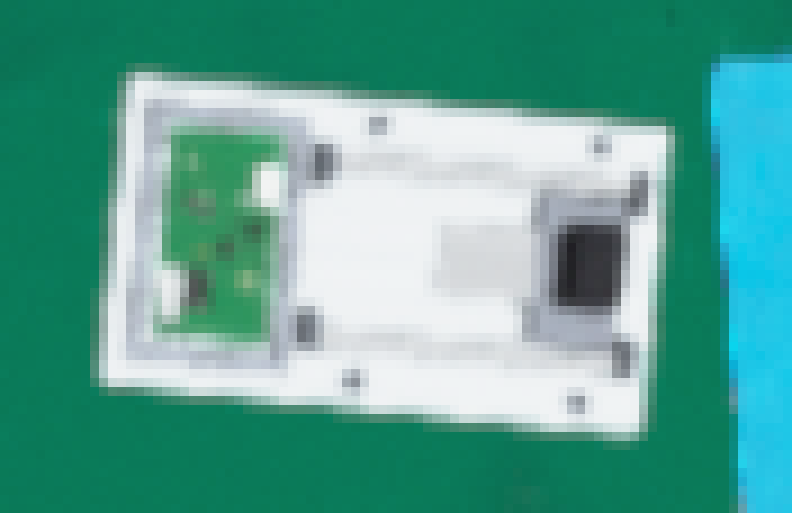

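View pics/crop2.png

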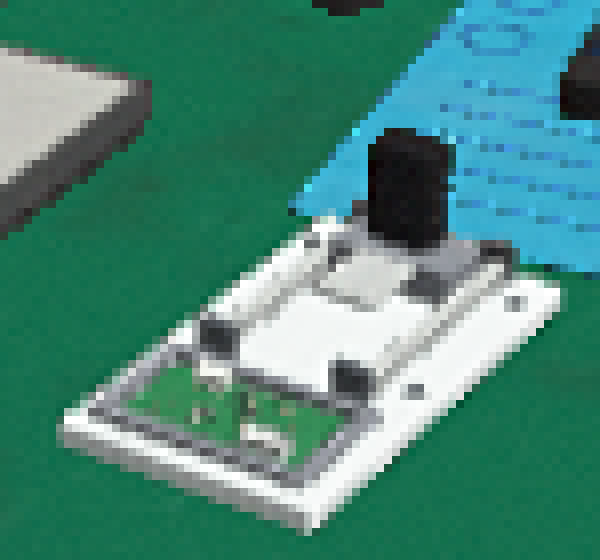

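The crops show the plate axis tilted about 0.097 rad. Slide direction is about (0.097, 0.995). The grip (crop 588,265) is centred near (493.5, -209.5), and 3D points from both views agree. To bring the jaw across x, I need yaw of about 1.473.

>>> step_arm(series=[29.5, 26.9, 0, 0.1014, 0, 29.5, 26.9, 0, 0.1014, 0, 29.5, 26.9, 0, 0.1014, 0, 29.5, 26.9, 0, 0.1014, 0, 29.5, 26.9, 0, 0.1014, 0, 29.5, 26.9, 0, 0.1014, 0, 29.5, 26.9, 0, 0.1014, 0, 29.5, 26.9, 0, 0.1014, 0, 29.5, 26.9, 0, 0.1014, 0, 29.5, 26.9, 0, 0.1014, 0, 29.5, 26.9, 0, 0.1014, 0, 29.5, 26.9, 0, 0.1014, 0, 0, 0, -40, 0, 0.3, 0, 0, -40, 0, 0.3, 0, 0, 0, 0, 0.3, 0, 0, 0, 0, 0.3], squeeze=10)

```text
clock: 2.1
eef_pos: [493.7, -209.6, 152.0]
eef_rot: [3.14, 0.001, 1.472]
wrist_force: [1.0, -0.1, 0.4]
finger_gap: 66.5
finger_force: 0.0
```

>>> step_arm(series=[0, 0, -30, 0, 0.3, 0, 0, -30, 0, 0.3, 0, 0, -20, 0, 0.3, 0, 0, -13, 0, 0.3, 0, 0, 0, 0, 0.3, 0, 0, 0, 0, 0.6, 0, 0, 0, 0, 0.8, 0, 0, 0, 0, 1, 0, 0, 0, 0, 1, 0, 0, 0, 0, 1], squeeze=12)

```text
clock: 3.35
eef_pos: [494.0, -209.4, 57.7]
eef_rot: [3.139, 0.0, 1.473]
wrist_force: [6.8, -1.0, -0.4]
finger_gap: 24.1
finger_force: 12.0
```

>>> step_arm(series=[0.5, 5, 0, 0, 1, 0.5, 5, 0, 0, 1, 0.5, 5, 0, 0, 1, 0.5, 5, 0, 0, 1, 0.5, 5, 0, 0, 1, 0.5, 5, 0, 0, 1, 0.5, 5, 0, 0, 1, 0.5, 5, 0, 0, 1, 0.4, 4, 0, 0, 1, 0, 0, 0, 0, 1], squeeze=20)

```text
clock: 4.6
eef_pos: [498.2, -165.2, 57.7]
eef_rot: [3.14, 0.0, 1.473]
wrist_force: [5.6, 1.5, -0.7]
finger_gap: 23.6
finger_force: 20.0
```

>>> step_arm(series=[0.2, 2, 0, 0, 1, 0.2, 2, 0, 0, 1, 0.2, 2, 0, 0, 1, 0.2, 2, 0, 0, 1, 0, 0, 0, 0, 1])

```text
clock: 5.22
eef_pos: [499.0, -157.5, 57.7]
eef_rot: [3.14, 0.0, 1.473]
wrist_force: [4.3, -1.0, -1.8]
finger_gap: 24.1
finger_force: 20.0
```

>>> step_arm(series=[0.2, 2, 0, 0, 1, 0.2, 2, 0, 0, 1, 0, 0, 0, 0, 1])

```text
clock: 5.6
eef_pos: [499.4, -153.5, 57.7]
eef_rot: [3.14, 0.0, 1.473]
wrist_force: [4.9, -1.4, -1.3]
finger_gap: 23.9
finger_force: 20.0
```

>>> step_arm(series=[0.2, 2, 0, 0, 1, 0, 0, 0, 0, 1])

```text
clock: 5.85
eef_pos: [499.6, -151.5, 57.7]
eef_rot: [3.14, 0.0, 1.473]
wrist_force: [5.5, -0.3, -0.9]
finger_gap: 23.9
finger_force: 20.0
```

>>> step_arm(series=[0.2, 1.5, 0, 0, 1, 0, 0, 0, 0, 1])

```text
clock: 6.1
eef_pos: [499.7, -150.2, 57.7]
eef_rot: [3.14, 0.001, 1.473]
wrist_force: [3.4, -2.0, -1.7]
finger_gap: 23.6
finger_force: 20.0
```

>>> step_arm(series=[0.2, 1.5, 0, 0, 1, 0, 0, 0, 0, 1])

```text
clock: 6.35
eef_pos: [499.8, -149.8, 57.7]
eef_rot: [3.14, 0.003, 1.473]
wrist_force: [2.8, -13.3, -3.2]
finger_gap: 24.1
finger_force: 20.0
```

The force has risen and the motion has stalled, so it's at the stop. I'll give it one small extra push, then release and lift.

>>> step_arm(series=[0.1, 0.7, 0, 0, 1, 0, 0, 0, 0, 1])

```text
clock: 6.6
eef_pos: [499.8, -149.7, 57.7]
eef_rot: [3.14, 0.003, 1.473]
wrist_force: [1.5, -17.4, -3.7]
finger_gap: 24.0
finger_force: 20.0
```

>>> step_arm(series=[0, 0, 0, 0, 0.4, 0, 0, 0, 0, 0.4, 0, 0, 0, 0, 0.4, 0, 0, 0, 0, 0.4, 0, 0, 20, 0, 0.4, 0, 0, 40, 0, 0.4, 0, 0, 40, 0, 0.4, 0, -30, 40, 0, 0.4, 0, -60, 0, 0, 0.4, 0, -60, 0, 0, 0.4, 0, -60, 0, 0, 0.4, 0, 0, 0, 0, 0.4])

```text
clock: 8.1
eef_pos: [498.5, -360.7, 196.6]
eef_rot: [-3.141, -0.0, 1.469]
wrist_force: [-0.2, 0.2, -0.6]
finger_gap: 56.1
finger_force: 0.0
```

```bash
python3 - <<'E'
from h import *
a,_=shot('scene'); b,_=shot('top')
A=cv2.resize(a[130:230,230:330],(590,590)); 
B=cv2.resize(b[165:235,140:360],(800,255),interpolation=cv2.INTER_CUBIC)
cv2.imwrite('pics/s1.png',A);cv2.imwrite('pics/t1.png',B)
E
```

```text
(no output)
```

View pics/s1.png

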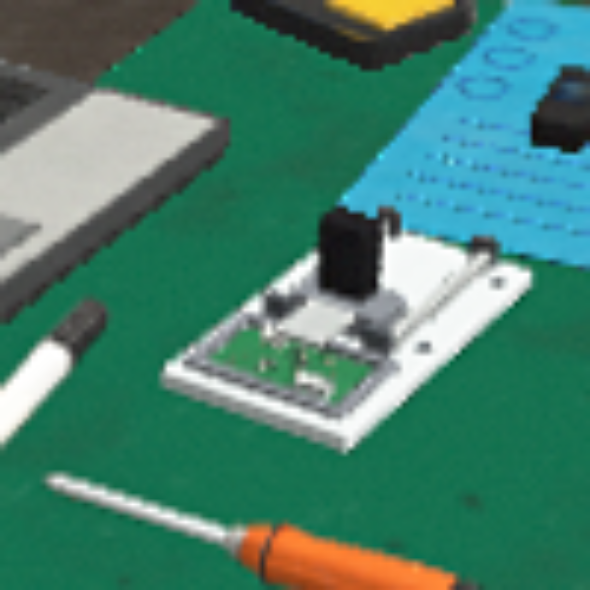

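View pics/t1.png

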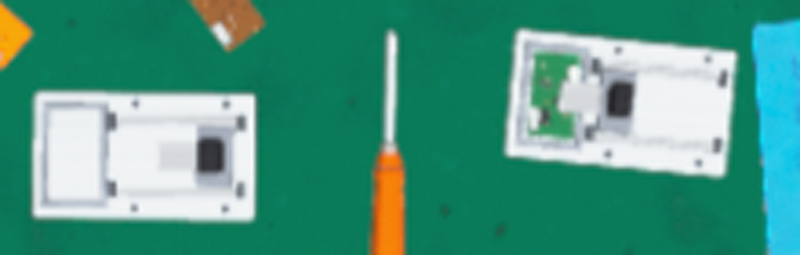

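The carriage is against the stop blocks, with the grip at (620,99) in the top crop. The tongue lies over the board at (580,95), the board is still in its nest, and the spare lock at (210,155) hasn't moved.

```bash
python3 -c "
from cell import manip
print(manip.sign_off())"
```

```text
the job is handed in; nothing more can be done
None
```

The lock on the holder with the board is fully home against its end stop and released, with the tongue over the board, the board still in its nest and the spare lock unmoved; the job is handed in.

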